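Close the instrument's access panel and hold it flush

TASK

Fold the open access panel of the instrument over onto its opening so that its outer face is up, then turn the quarter-turn fastener in it until the slot lines up with the two index lines on the panel. Then press the panel down flush against the frame, against its push-up pins, and keep it pressed: the program finishes while still holding it there. Leave the bottle, the screwdriver and the roll of tape where they are.

Things in the scene. Friction and masses are not known exactly. Their poses are not given: they have to be found in the camera images.
- case: White instrument case, fixed to the table, 260 (x) x 240 (y) x 90 mm high. Origin at the centre of its underside on the table, z up. The access opening is in its top (90 mm up); the panel's hinge line runs along the case's x axis, at y = +80 mm, and the closed panel lies from there towards -y.
- hinge_mid (a point): Middle of the panel's hinge line, level with the top of the case (90 mm up); axes are those of the case. Does not move with the panel. The hinge is stiff (friction 0.14 N m): the panel stays where it is left.
- panel (a joint): Grey metal access panel, 150 mm along the hinge, 150 mm from hinge to free edge, 5 mm thick, 0.2 kg. Value in rad: 0 = closed, flush on the frame, outer face up; pi/2 = upright. It starts beyond upright at 1.8 to 2.2 (stop at 2.45), leaning to the case's +y side, outer face outward and down. Not pressed, it rests at about 0.09 on the pins; flush takes 5 to 8 N near the free edge.
- pins_mid (a point): Fixed point at the level of the case's top, 118 mm from the hinge, midway between two sprung steel pins that stand 50 mm either side of it and push the panel up 10 mm there. Here is also the frame's slotted bracket: the fastener's cross bar under the panel enters it only when the slot is aligned; otherwise the panel is blocked some 9 mm proud here.
- panel_edge (a point): Middle of the panel's free edge on its outer face, 150 mm from the hinge; moves with the panel. Axes are the panel's: z is the outward normal of the outer face, y points to the hinge.
- fastener (a joint): Angle of the fastener in rad: 0 = its slot in line with the two dark index lines on the panel (square to the hinge, on either side of the fastener). It starts at 0.7 to 1.4, turned counter-clockwise seen looking down on the outer face: turn it clockwise to align. It can go past 0 (stops at -0.6 and 1.65) and stays where it is left (friction 0.03 N m).
- fastener_grip (a point): Centre of the fastener's wing, on its axis, 14 mm above the panel's outer face; y along wing and slot, z out of the panel. It is on the panel's middle line, 118 mm from the hinge. Steel wing 34 mm long, 12 mm wide (grip across this), from 4 to 22 mm above the outer face, with a 3.6 mm wide slot along its top, on a dark round head 36 mm across, 4 mm high.
- bottle_mid (a point): Bystander: white bottle, 64 mm across, 150 mm high, standing; the point is at mid height.
- driver: Bystander: screwdriver lying on the table along its own x axis.
- tape_mid (a point): Bystander: grey roll of tape, 90 mm across, 24 mm high, lying flat; the point is its centre.

How it is judged:
By the outcome, as a careful person would: the job done as asked, in the order asked, and still so for the second after the job is handed in, while the arm keeps its last pose, push and grip.
It also fails if it takes over 66 s, if anything falls off the work surface, if the arm or the gripper's body presses on something with over 40 N, if the wrist force passes 120 N, or if a joint passes its speed limit or range.

ROBOT

A 7-joint arm with a two-finger parallel gripper is mounted at the origin on the work surface. World frame = base frame: x ahead of the robot, y to its left, z up, the work surface at z = 0. Lengths are in m, angles in rad, forces in N, time in s.
With the tool pointing down it reaches from about 0.4 to 0.85 m from the base axis. Payload 10.4 kg.
Tool frame: the origin (TCP) lies between the finger pads; the fingertips stand 19 mm ahead of it and the grasp point (between the pads) is the TCP (manip.tip_reach is the z of the fingertips in the tool frame, in m); z points along the fingers, y is the direction in which the jaws open and shut (so a half turn about z gives the same grasp; the last joint's range is limited). The gripper opens to 85 mm and grips with 20 to 120 N. Pads are 22 mm wide; open, the fingers measure 114 mm over their backs; the gripper's body (76 mm by 85 mm) begins 54 mm behind the grasp point. The pads swing forward as they close: fully open they stand 13 mm farther back than shut.
Start: joints at [-1.333, 0.332, -0.065, 1.46, 0.022, 1.35, -0.088], TCP at [0.161, 0.604, 0.25] pointing down, gripper open.
Joint ranges: [-2.6, 2.6], [-0.5, 2.12], [-1.47, 1.34], [0.16, 2.42], [-1.27, 4.41], [0.06, 2.06], [-2.6, 2.6]. Speed limits (rad/s): [2.22, 2.22, 2.79, 2.79, 3.14, 3.14, 3.14].

INTERFACE

Orientations are given as a unit quaternion [x, y, z, w].
In Python, from workcell import sensors, cams, manip gives the robot as it stands.
- The arm moves only by the shell command python3 -m jog 'ROWS' [FORCE]. ROWS is JSON, a list of rows, each a list of 3 entries, a list of its own where there are three numbers: the shift along the world's x, y, z in m, then the turn, a rotation vector about the world's x, y, z in rad, then the opening in per cent of the stroke, from 0 (shut) to 100 (fully open). In form: [[[dx, dy, dz], [wx, wy, wz], grip], ...]. A call has 1 to 5 rows; each row shifts and turns the pose as measured when the row begins; what a row does not reach is not made up. A row lasts 1/8 s, in which the tool goes at most 62.5 mm and 10.7 degrees, less where a joint would pass 70% of its speed; a pose out of reach is approached as far as the arm can. A call with a gripper value outside its range is refused whole. The fingers move at their own pace and stop on an object; FORCE is the grip in N (left out, the last holds). Time passes only in rows, so rows that do not move let the fingers close. It gives the time, the measured TCP pose, the force and the opening at its end, in the units of the state.
- sensors.get_obs(): the state, without advancing time (a new reading comes with each control period).
- cams.camera(name): name is "scene" or "top" or "wrist"; returns (picture, depth): 420x560x3 uint8, red, green, blue; 420x560 float32, m along the optical axis (not along the pixel's ray), 0 where there is no reading.
- cams.camera_model(name): a dict with "intrinsics" (3x3 intrinsics, pixels), "view" (4x4, takes a point from world to camera coordinates). Camera axes: x right, y down, z forward; pixel columns grow to the right and rows downward; lengths in m; the calibration is good to about 2 mm. A picture is of the moment at which its call begins: read the wrist's pose just before it. camera_model takes no time and is no camera call; for the wrist camera it gives the pose at the moment of the call.
- manip.hand_in(): hands the job in, once; it reports no verdict.
The state is a dict: "clock": time; "joint_pos": joint angles; "joint_velocities": joint speeds; "tau": joint torques, N m; "position": TCP position; "ee_rot": TCP orientation; "ft_force": force on the tool from outside, world axes, zero at the start; "torque": the same for the moment, N m; "grip_width": opening from 0.0 (shut) to 1.0 (fully open).
Only numpy, scipy, OpenCV 4.12 (cv2) and the standard library are available. Lean on these libraries where they do the work, as an engineer would, in place of code of your own. Each camera call takes 0.05 s, during which the arm holds its last target.

## Working session

There is one attempt and no reset: what is moved stays moved. The work goes in short steps, Python scripts to look and compute and a shell command to move; the robot and the scene stay as the last step left them, time stands still between calls to the robot, and variables do not carry over. Pictures are saved under pics/ and viewed, and the job is handed in when it is done.

```bash
ls; mkdir -p pics
python3 - <<'E'
from workcell import sensors, cams, manip
import cv2
o=sensors.get_obs();print(o, manip.tip_reach)
for n in ("scene","top","wrist"):
    p,d=cams.camera(n); cv2.imwrite(f"pics/{n}0.png",p[:,:,::-1])
    print(n,cams.camera_model(n))
E
```

```text
pics
{'clock': 0.0, 'joint_pos': array([-1.33260385,  0.33289626, -0.06470308,  1.46095934,  0.02159603,
        1.34989713, -0.08850602]), 'joint_velocities': array([-0.00225248,  0.00153214, -0.0011189 , -0.00031067,  0.00092374,
        0.00058911,  0.00065614]), 'tau': array([-7.44233766e-04, -6.25456023e+01,  4.85029828e-02, -3.91603661e+01,
        1.61165348e-02,  9.89844615e-03, -7.28785778e-06]), 'position': array([0.1610636 , 0.60352169, 0.24949209]), 'ee_rot': array([ 1.30018370e-01,  9.91511315e-01, -7.29560588e-04, -6.37816588e-05]), 'ft_force': array([ 0.02357904,  0.0782581 , -0.22688449]), 'torque': array([0.03423126, 0.00953185, 0.00702992]), 'grip_width': 1.0008132984023004} 0.019
scene {'intrinsics': array([[402.87481901,   0.        , 283.84719781],
       [  0.        , 402.87481901, 213.06838145],
       [  0.        ,   0.        ,   1.        ]]), 'view': array([[ 0.26136041,  0.96516278,  0.01231026, -0.13730754],
       [ 0.76253514, -0.19863706, -0.61569755, -0.3621752 ],
       [-0.59180309,  0.17030597, -0.7878864 ,  1.15429863],
       [ 0.        ,  0. 
[... 291 characters left out ...]
.98491693, -0.03392809, -0.16966885,  0.54447888],
       [ 0.17074648, -0.03187052, -0.98479943,  0.7435737 ],
       [ 0.        ,  0.        ,  0.        ,  1.        ]])}
wrist {'intrinsics': array([[372.24042892,   0.        , 278.58815475],
       [  0.        , 372.24042892, 203.31449967],
       [  0.        ,   0.        ,   1.        ]]), 'view': array([[ 2.58545517e-01,  9.65998619e-01, -9.40179449e-04,
        -6.23818545e-01],
       [ 9.29511961e-01, -2.48514813e-01,  2.72484683e-01,
        -3.48966658e-02],
       [ 2.62986179e-01, -7.13236012e-02, -9.62159661e-01,
         3.79074422e-01],
       [ 0.00000000e+00,  0.00000000e+00,  0.00000000e+00,
         1.00000000e+00]])}
```

View pics/scene0.png

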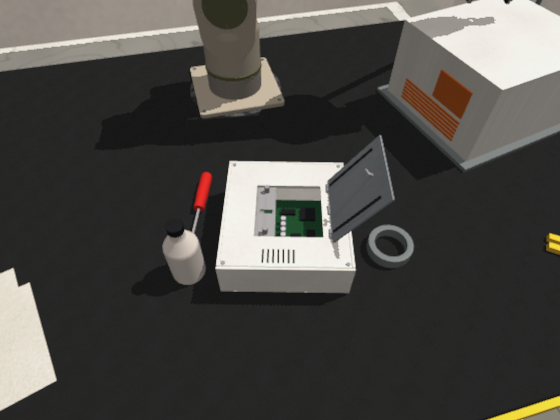

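View pics/top0.png

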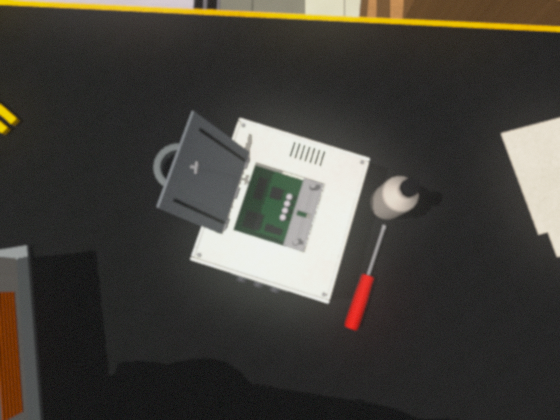

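View pics/wrist0.png

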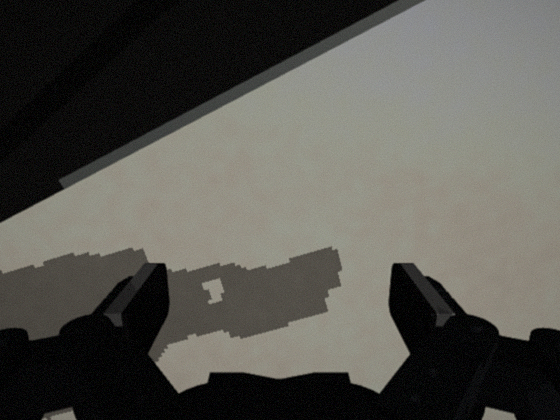

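The scene and top views show the case with its panel leaning to the left side of the top view (world +y). The tape is beneath and behind the panel, the bottle is at about (395,197), and the driver is at (365,290). The case top corners in the top view are at about (240,118), (369,157), (329,302) and (191,261).

```bash
cat > h.py <<'E'
import numpy as np, cv2
from workcell import sensors, cams, manip
from scipy.spatial.transform import Rotation as R
def zoom(p,x0,y0,x1,y1,f,name):
    c=cv2.resize(p[y0:y1,x0:x1],None,fx=f,fy=f,interpolation=cv2.INTER_CUBIC); cv2.imwrite(name,c[:,:,::-1])
def back(m,u,v,d):
    K=m["intrinsics"];V=np.array(m["view"])
    c=np.linalg.inv(K)@np.array([u,v,1.])*d
    return V[:3,:3].T@(c-V[:3,3])
def ray_z(m,u,v,z):
    K=m["intrinsics"];V=np.array(m["view"])
    r=V[:3,:3].T@(np.linalg.inv(K)@np.array([u,v,1.])); o=-V[:3,:3].T@V[:3,3]
    return o+r*(z-o[2])/r[2]
def proj(m,P):
    V=np.array(m["view"]);c=V[:3,:3]@np.asarray(P)+V[:3,3];q=m["intrinsics"]@c
    return q[:2]/q[2]
E
python3 - <<'E'
from h import *
for n,b in (("top",(140,90,440,340)),("scene",(150,130,430,310))):
    p=cv2.imread(f"pics/{n}0.png")[:,:,::-1]
    zoom(p,*b,2.6,f"pics/{n}0z.png")
m=cams.camera_model("top")
p,d=cams.camera("top"); np.save("topd0.npy",d)
for u,v in [(240,118),(369,157),(329,302),(191,261)]:
    print((u,v),ray_z(m,u,v,.09).round(4))
for u,v in [(345,180),(300,280),(210,250),(200,135),(235,160),(170,205),(215,220),(395,200),(460,300)]:
    print((u,v),d[v,u],back(m,u,v,d[v,u]).round(4))
E
```

```text
(240, 118) [0.6929 0.0787 0.09  ]
(369, 157) [ 0.6311 -0.1484  0.09  ]
(329, 302) [ 0.3821 -0.0808  0.09  ]
(191, 261) [0.4421 0.1482 0.09  ]
(345, 180) 0.7580497 [ 0.5883 -0.1063  0.0907]
(300, 280) 0.7268957 [ 0.4163 -0.0324  0.0902]
(210, 250) 0.728105 [0.461  0.1178 0.0918]
(200, 135) 0.6592066 [0.6252 0.1298 0.1899]
(235, 160) 0.7316581 [0.6096 0.0819 0.1152]
(170, 205) 0.6300627 [0.5159 0.1646 0.1994]
(215, 220) 0.712397 [0.5079 0.1094 0.1162]
(395, 200) 0.735558 [ 0.5524 -0.187   0.11  ]
(460, 300) 0.8215345 [ 0.3888 -0.3391 -0.0008]
```

View pics/top0z.png

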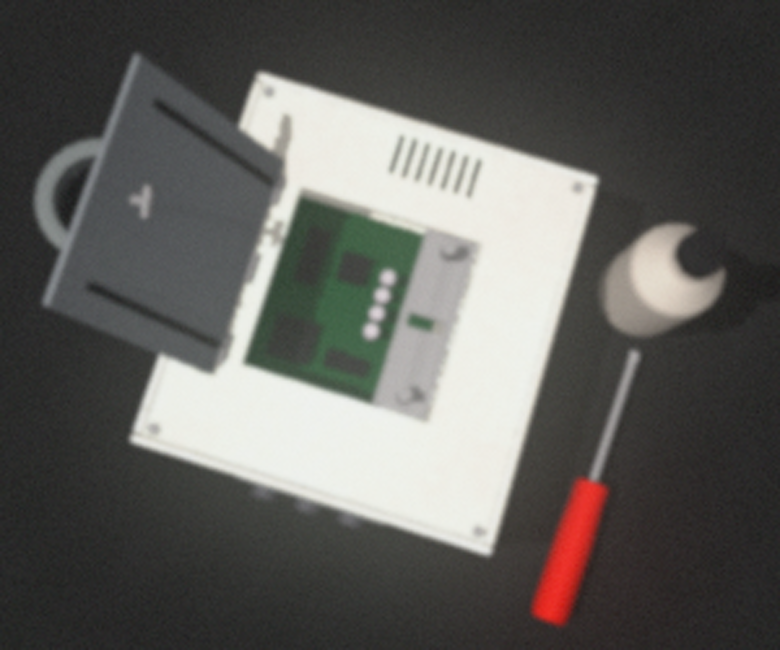

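View pics/scene0z.png

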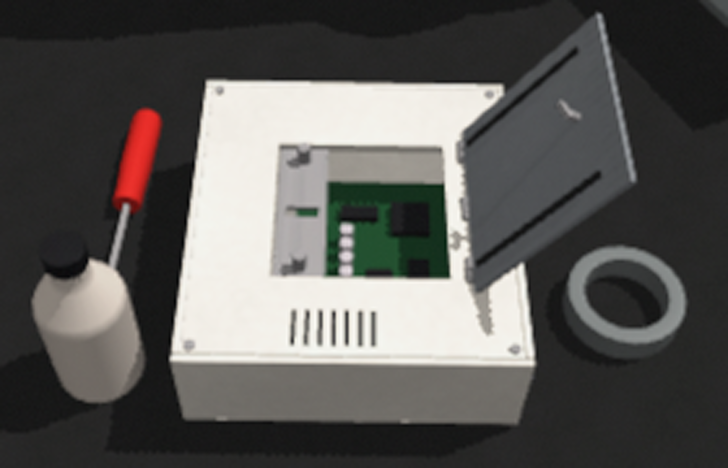

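The panel leans to the left in the top crop with its inner face visible. Hinge-side corners are at about (280,185) and (215,370), free-edge corners at (137,55) and (45,303). I'll fit the case pose, panel angle and bystander positions next.

```bash
cat >> h.py <<'E'
def plane(d,m,poly):
    mk=np.zeros(d.shape,np.uint8); cv2.fillPoly(mk,[np.int32(poly)],1)
    vs,us=np.nonzero((mk>0)&(d>0)); P=np.array([back(m,u,v,d[v,u]) for u,v in zip(us,vs)])
    c=np.median(P,0)
    for _ in range(4):
        w=P-P.mean(0); n=np.linalg.svd(w,full_matrices=False)[2][2]; r=abs((P-P.mean(0))@n); P=P[r<max(2.5*np.median(r),1e-3)]
    return P.mean(0),n
E
python3 - <<'E'
from h import *
m=cams.camera_model("top");d=np.load("topd0.npy")
q=[(260,72),(597,177),(490,553),(132,438)]
W=np.array([ray_z(m,u/2.6+140-.3,v/2.6+90-.3,.09) for u,v in q])[:,:2]
L=np.array([[.13,.12],[.13,-.12],[-.13,-.12],[-.13,.12]])
from scipy.optimize import least_squares
f=lambda s:(L@np.array([[np.cos(s[0]),np.sin(s[0])],[-np.sin(s[0]),np.cos(s[0])]])+s[1:]-W).ravel()
s=least_squares(f,[-.2,.53,0]);print(s.x,f(s.x).round(4))
yaw=s.x[0];c=np.r_[s.x[1:],0]
Rz=R.from_euler('z',yaw)
h=c+Rz.apply([0,.08,.09]);print("hinge",h,"pins",c+Rz.apply([0,-.038,.09]))
poly=[(u/2.6+140,v/2.6+90) for u,v in [(137,75),(260,185),(200,350),(65,300)]]
P,n=plane(d,m,poly); n=Rz.inv().apply(n); Pc=Rz.inv().apply(P-h)
print(Pc,n)
print("ang from normal",np.arctan2(n[2],n[1]), "from point",np.pi-np.arctan2(Pc[2],Pc[1]))
# bystanders
for u,v in [(45,200),(100,140)]: print(ray_z(m,u/2.6+140,v/2.6+90,.024))
for u,v in [(697,255)]: print("bottle",ray_z(m,u/2.6+140,v/2.6+90,.15))
np.save("case.npy",np.r_[yaw,c])
mi=cams.camera_model("scene")
print([proj(mi,c+Rz.apply([a,b,.09])).round(1) for a,b in L])
E
```

```text
[-2.75404411e-01  5.37970070e-01  5.44634433e-05] [ 0.0017  0.0009  0.0007 -0.0019 -0.0012 -0.0006 -0.0012  0.0016]
hinge [0.55972496 0.07703969 0.09      ] pins [ 0.5276365  -0.03651352  0.09      ]
[-0.0040688   0.04946419  0.07300608] [-0.00124447  0.83195124 -0.55484736]
ang from normal -0.5881799999467867 from point 2.1662855889081687
[0.61647384 0.23222852 0.024     ]
[0.66252244 0.19632256 0.024     ]
bottle [ 0.5644195  -0.19638249  0.15      ]
[array([356.2, 270.1]), array([215. , 267.9]), array([229.4, 159.8]), array([343.8, 161.7])]
```

Run:
```python
from h import *
p,d=cams.camera("scene");m=cams.camera_model("scene")
print(proj(m,[.16,.6,.25]))
for u,v in [(440,100),(400,60),(480,60),(540,60),(500,100)]:
    print(u,v,back(m,u,v,d[v,u]).round(3))
p,d=cams.camera("wrist");m=cams.camera_model("wrist")
for u,v in [(280,250),(280,120),(100,50),(450,200)]: print("w",u,v,back(m,u,v,d[v,u]).round(3))
yaw,*c=np.load("case.npy");Rz=R.from_euler('z',yaw);c=np.array(c)
o=sensors.get_obs();print(o['position'])
for n,l in dict(start_hi=[0,.205,.27],start=[0,.205,.21]).items(): print(n,(c+Rz.apply(l)).round(4))
print(np.degrees(yaw), Rz.as_matrix().round(4))
```

```text
[487.06940264  -1.25719474]
440 100 [0.318 0.441 0.102]
400 60 [0.148 0.414 0.11 ]
480 60 [0.335 0.49  0.209]
540 60 [0.366 0.62  0.208]
500 100 [0.441 0.483 0.182]
w 280 250 [0.161 0.604 0.21 ]
w 280 120 [0.103 0.619 0.21 ]
w 100 50 [ 0.009  0.471 -0.   ]
w 450 200 [0.158 0.685 0.21 ]
[0.16114436 0.60376673 0.25006803]
start_hi [0.5937 0.1973 0.27  ]
start [0.5937 0.1973 0.21  ]
-15.779510410686978 [[ 0.9623  0.2719  0.    ]
 [-0.2719  0.9623 -0.    ]
 [-0.      0.      1.    ]]
```

```bash
python3 -m jog '[[[0.02,-0.02,0.03],[0,0,-0.15],100],[[0.043,-0.04,0.01],[0,0,-0.15],100],[[0.043,-0.04,0.01],[0,0,-0.15],100],[[0.043,-0.04,0],[0,0,-0.15],100],[[0.043,-0.04,0],[0,0,-0.15],100]]'; python3 -c "
from h import *
o=sensors.get_obs();print(o['joint_pos'].round(2),R.from_quat(o['ee_rot']).as_matrix().round(3))"
```

```text
clock: 0.92
position: [0.3529, 0.4208, 0.3006]
ee_rot: [0.49, 0.872, 0.0, -0.002]
ft_force: [0.9, 0.8, -0.1]
grip_width: 0.998
[-1.1   0.14  0.16  1.6  -0.03  1.41 -0.39] [[-0.52   0.854 -0.003]
 [ 0.854  0.52   0.002]
 [ 0.003 -0.001 -1.   ]]
```

```bash
python3 -m jog '[[[0.045,-0.042,-0.005],[0,0,-0.165],100],[[0.045,-0.042,-0.005],[0,0,-0.165],100],[[0.045,-0.042,0],[0,0,-0.165],100],[[0.045,-0.042,0],[0,0,-0.165],100],[[0.045,-0.042,0],[0,0,-0.165],100]]'
cat > st.py <<'E'
from h import *
o=sensors.get_obs();yaw,*c=np.load("case.npy");Rz=R.from_euler('z',yaw);c=np.array(c)
M=(Rz.inv()*R.from_quat(o['ee_rot'])).as_matrix()
print('clock',round(o['clock'],2),'j',o['joint_pos'].round(2),'F',o['ft_force'].round(1),'grip',round(o['grip_width'],3))
print('TCP in case (origin at table)',(Rz.inv().apply(o['position']-c)*1000).round(1),'mm; jaw az deg in case',np.degrees(np.arctan2(M[1,1],M[0,1])).round(2),'toolz in case',M[:,2].round(3))
E
python3 st.py
```

```text
clock: 1.55
position: [0.5802, 0.2068, 0.2917]
ee_rot: [0.806, 0.592, 0.003, -0.001]
ft_force: [-0.3, 1.1, 0.7]
grip_width: 1.002
clock 1.55 j [-0.78  0.3   0.46  1.45 -0.14  1.42 -0.62] F [-0.3  1.1  0.7] grip 1.002
TCP in case (origin at table) [-15.6 210.4 291.7] mm; jaw az deg in case -1.65 toolz in case [ 0.001  0.006 -1.   ]
```

```bash
python3 -m jog '[[[0.008,-0.002,-0.04],[0,0,0.029],100],[[0.007,-0.002,-0.037],[0,0,0],100],[[0,0,0],[0,0,0],100]]'; python3 st.py
python3 - <<'E'
from h import *
p,d=cams.camera("scene"); zoom(p,150,60,450,310,2.6,"pics/s1.png")
E
```

```text
clock: 1.92
position: [0.599, 0.1963, 0.2132]
ee_rot: [0.801, 0.599, 0.003, 0.0]
ft_force: [0.2, 0.1, 1.0]
grip_width: 0.996
clock 1.93 j [-0.74  0.38  0.45  1.52 -0.17  1.27 -0.55] F [0.2 0.1 1. ] grip 0.996
TCP in case (origin at table) [  5.3 205.4 213.2] mm; jaw az deg in case -0.63 toolz in case [ 0.004  0.004 -1.   ]
```

View pics/s1.png

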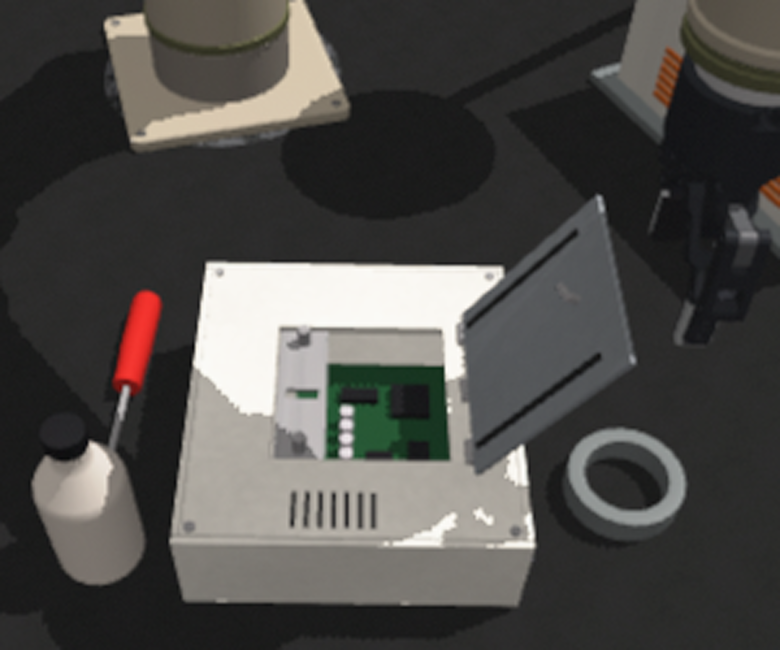

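The open fingers are on the panel's outer side at about (700,300) in the crop, clear of the tape, and the panel is untouched. Next I push it toward the case's -y.

```bash
python3 -m jog '[[[-0.010,-0.024,-0.008],[0,0,0.01],100],[[-0.007,-0.024,0],[0,0,0],100],[[-0.007,-0.024,0],[0,0,0],100],[[-0.007,-0.024,0],[0,0,0],100],[[-0.007,-0.024,0],[0,0,0],100]]'; python3 st.py
python3 - <<'E'
from h import *
p,d=cams.camera("scene"); zoom(p,150,60,450,310,2.6,"pics/s2.png")
E
```

```text
clock: 2.6
position: [0.5617, 0.0771, 0.215]
ee_rot: [0.796, 0.606, 0.01, 0.0]
ft_force: [0.8, 2.7, -0.0]
grip_width: 0.996
clock 2.6 j [-0.65  0.22  0.5   1.71 -0.12  1.22 -0.38] F [ 0.8  2.7 -0. ] grip 0.996
TCP in case (origin at table) [  1.9  80.6 215. ] mm; jaw az deg in case 0.35 toolz in case [ 0.013  0.016 -1.   ]
```

View pics/s2.png

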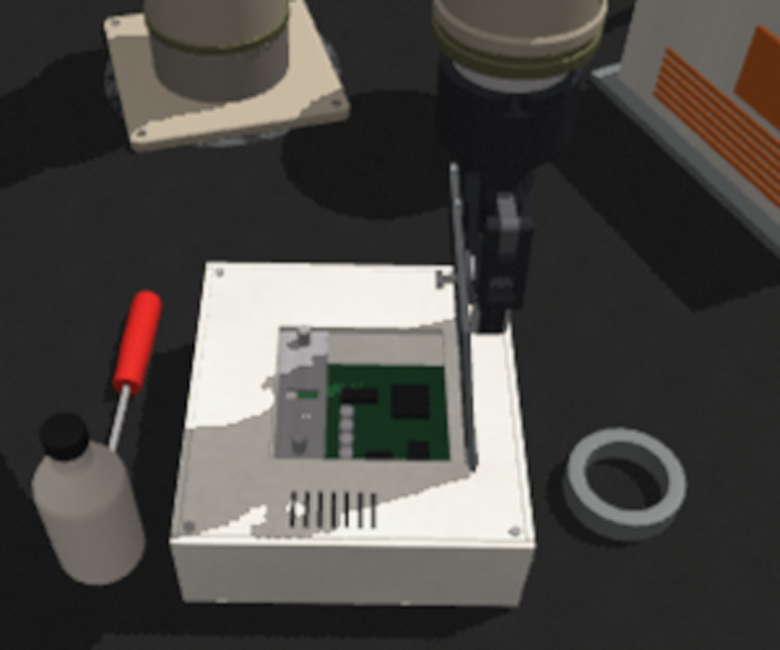

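```bash
python3 -m jog '[[[-0.008,-0.030,0.004],[0,0,0],100],[[-0.0095,-0.034,-0.018],[0,0,0],100],[[-0.007,-0.026,-0.028],[0,0,0],100],[[-0.0045,-0.0155,-0.027],[0,0,0],100]]'; python3 st.py
python3 - <<'E'
from h import *
p,d=cams.camera("scene"); zoom(p,150,60,450,310,2.6,"pics/s3.png")
E
```

```text
clock: 3.15
position: [0.531, -0.0376, 0.146]
ee_rot: [0.797, 0.604, 0.011, 0.001]
ft_force: [0.5, 0.7, 1.2]
grip_width: 1.0
clock 3.15 j [-0.51  0.22  0.57  1.88 -0.15  1.07 -0.16] F [0.5 0.7 1.2] grip 1.0
TCP in case (origin at table) [  3.5 -38.2 146. ] mm; jaw az deg in case 0.04 toolz in case [ 0.015  0.016 -1.   ]
```

View pics/s3.png

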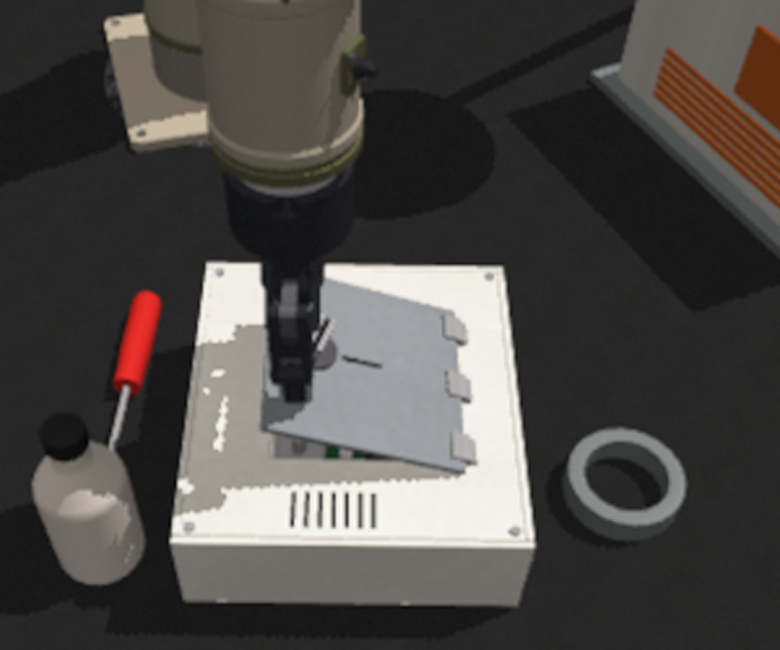

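```bash
python3 -m jog '[[[0,0,-0.015],[0,0,0],100],[[0,0,-0.010],[0,0,0],100],[[0,0,-0.005],[0,0,0],100]]'; python3 st.py; python3 -m jog '[[[0,0,0.02],[0,0,0],100],[[0,0,0.045],[0,0,0],100],[[0,0,0.045],[0,0,0],100],[[0.012,0.045,0.01],[0,0,0],100],[[0,0,0],[0,0,0],100]]';python3 st.py
python3 - <<'E'
from h import *
p,d=cams.camera("wrist"); cv2.imwrite("pics/w4.png",p[:,:,::-1]); np.save("w4d.npy",d)
m=cams.camera_model("wrist"); np.save("w4m.npy",m,allow_pickle=True)
E
```

```text
clock: 3.58
position: [0.5288, -0.0394, 0.1116]
ee_rot: [0.798, 0.603, 0.008, 0.001]
ft_force: [-0.8, -1.4, 4.4]
grip_width: 1.002
clock 3.58 j [-0.5   0.26  0.56  1.91 -0.18  1.   -0.14] F [-0.8 -1.4  4.4] grip 1.002
TCP in case (origin at table) [  1.9 -40.4 111.6] mm; jaw az deg in case -0.04 toolz in case [ 0.011  0.012 -1.   ]
clock: 4.2
position: [0.542, 0.0099, 0.2366]
ee_rot: [0.796, 0.605, 0.009, 0.001]
ft_force: [0.4, -0.2, 0.4]
grip_width: 0.999
clock 4.2 j [-0.59  0.15  0.55  1.74 -0.09  1.26 -0.29] F [ 0.4 -0.2  0.4] grip 0.999
TCP in case (origin at table) [  1.2  10.5 236.6] mm; jaw az deg in case 0.19 toolz in case [ 0.012  0.013 -1.   ]
```

View pics/w4.png

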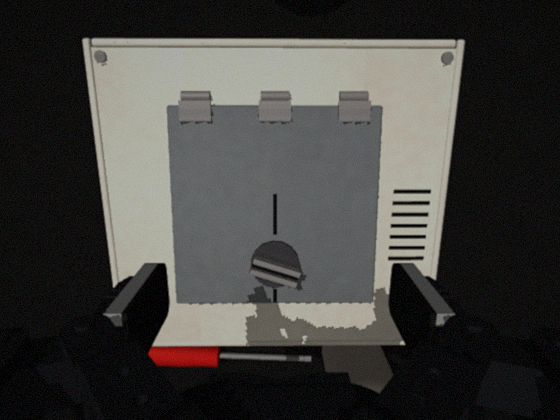

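The panel is down with its outer face up. The hinges run along the top of the picture, the fastener is at about (276,266) with its wing turned, and the index lines are at (275,215) and (275,296). I'll enlarge it.

Run:
```python
from h import *
p=cv2.imread("pics/w4.png")[:,:,::-1]; p=np.clip(p.astype(float)*1.6,0,255).astype(np.uint8)
zoom(p,225,180,325,310,5.5,"pics/w4z.png") 
m=np.load("w4m.npy",allow_pickle=True).item(); d=np.load("w4d.npy")
yaw,*c=np.load("case.npy");Rz=R.from_euler('z',yaw);c=np.array(c)
P,n=plane(d,m,[(185,130),(365,130),(362,235),(185,235)]); 
n=Rz.inv().apply(n);n*=np.sign(n[2]);print("panel pt",Rz.inv().apply(P-c).round(4),"n",n.round(3),"theta",np.arctan2(n[1],n[2]))
```

```text
panel pt [0.0002 0.0192 0.1004] n [-0.     0.088  0.996] theta 0.08805751306249433
```

View pics/w4z.png

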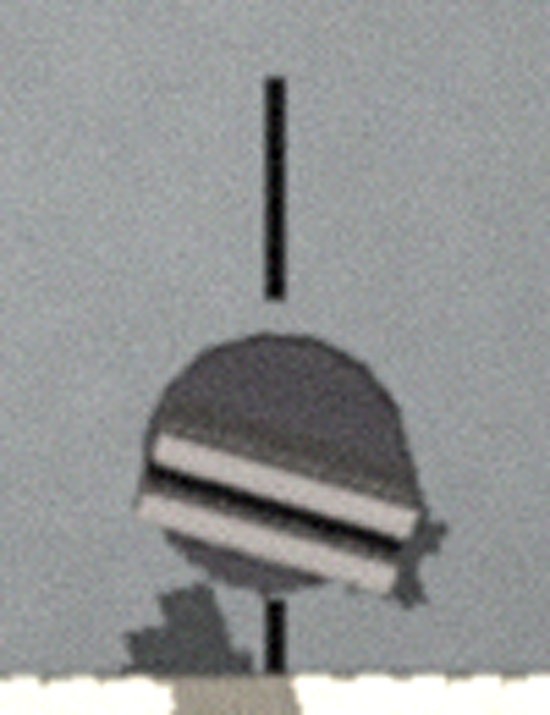

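```bash
cat >> h.py <<'E'
def on_plane(m,u,v,P,n):
    K=m["intrinsics"];V=np.array(m["view"])
    r=V[:3,:3].T@(np.linalg.inv(K)@np.array([u,v,1.])); o=-V[:3,:3].T@V[:3,3]
    return o+r*((P-o)@n)/(r@n)
E
python3 - <<'E'
from h import *
m=np.load("w4m.npy",allow_pickle=True).item()
yaw,*c=np.load("case.npy");Rz=R.from_euler('z',yaw);c=np.array(c)
th=.088; Rp=Rz*R.from_euler('x',-th)
h=c+Rz.apply([0,.08,.09])
def pan(u,v,hh):
    n=Rp.apply([0,0,1]); P=h+n*(.005+hh)
    return Rp.inv().apply(on_plane(m,u/5.5+225,v/5.5+180,P,n)-P)*1000
W=np.array([pan(*q,.022) for q in [(158,435),(418,512),(395,592),(138,515)]]);print(W.round(1),W.mean(0))
for a,b in [(0,1),(3,2)]:
    e=W[b]-W[a];print(np.linalg.norm(e),np.degrees(np.arctan2(e[1],e[0])))
print("slot",(lambda e:np.degrees(np.arctan2(e[1],e[0])))(pan(403,550,.022)-pan(152,474,.022)))
print("lines",[pan(*q,0).round(1) for q in [(275,80),(275,297),(275,605),(275,670)]])
print("TCP target aligned", h+Rp.apply([0,-.118,.005+.026]), Rp.apply([0,0,-1]))
E
```

```text
[[ -14.  -110.8   -0. ]
 [  18.3 -121.1   -0. ]
 [  15.5 -131.6    0. ]
 [ -16.6 -121.2   -0. ]] [ 7.66533837e-01 -1.21186393e+02 -8.02769881e-15]
33.83616212181923 -17.57632410099839
33.72221418424956 -17.922212574866553
slot -18.013973108728745
lines [array([  0.7, -69.9,  -0. ]), array([  0.6, -99.1,  -0. ]), array([   0.4, -142.6,   -0. ]), array([   0.4, -152.1,   -0. ])]
TCP target aligned [ 0.52850155 -0.03345231  0.13125065] [-0.02389951 -0.08457449 -0.9961305 ]
```

```bash
python3 -m jog '[[[-0.003,-0.010,0],[0,0,0.18],60],[[-0.003,-0.010,0],[0,0,0.18],40],[[-0.003,-0.010,0],[0,0,0.18],40],[[-0.003,-0.010,0],[0,0,0.18],40],[[0,0,-0.01],[0,0,0.18],40]]' 60;  python3 -m jog '[[[0,0,-0.01],[0,0,0.18],40],[[0,0,-0.01],[0,0,0.18],40],[[0,0,-0.01],[-0.094,0.039,0],40],[[0,0,0],[0,0,0],40]]'; python3 st.py;python3 - <<'E'
from h import *
p,d=cams.camera("wrist"); cv2.imwrite("pics/w5.png",p[:,:,::-1]); np.save("w5d.npy",d)
m=cams.camera_model("wrist"); np.save("w5m.npy",m,allow_pickle=True)
E
```

```text
clock: 4.88
position: [0.5287, -0.0376, 0.2259]
ee_rot: [0.445, 0.896, 0.008, -0.002]
ft_force: [0.1, -0.1, -0.6]
grip_width: 0.398
clock: 5.38
position: [0.5273, -0.0413, 0.1937]
ee_rot: [0.271, 0.961, -0.045, -0.01]
ft_force: [0.1, -0.3, 0.4]
grip_width: 0.398
clock 5.38 j [-0.48  0.2   0.47  1.78 -0.01  1.23  1.02] F [ 0.1 -0.3  0.4] grip 0.398
TCP in case (origin at table) [  1.  -42.7 193.7] mm; jaw az deg in case 74.26 toolz in case [-0.021 -0.09  -0.996]
```

View pics/w5.png

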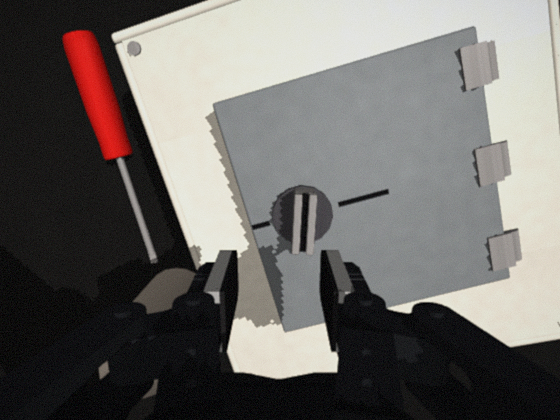

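The fingers are half shut, with the wing near vertical at about (304,223) in the picture. I'll refine before descending.

Run:
```python
from h import *
p=cv2.imread("pics/w5.png")[:,:,::-1]; p=np.clip(p.astype(float)*1.3,0,255).astype(np.uint8)
zoom(p,255,165,355,275,6,"pics/w5z.png")
```

```text
(no output)
```

View pics/w5z.png

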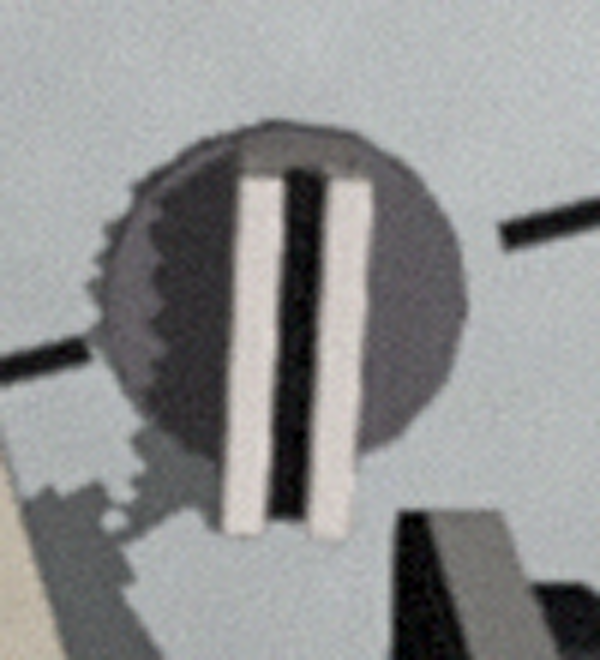

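Run:
```python
from h import *
m=np.load("w5m.npy",allow_pickle=True).item()
yaw,*c=np.load("case.npy");Rz=R.from_euler('z',yaw);c=np.array(c)
th=.088; Rp=Rz*R.from_euler('x',-th); h=c+Rz.apply([0,.08,.09]);n=Rp.apply([0,0,1])
def wp(u,v,hh): return on_plane(m,u/6+255,v/6+165,h+n*(.005+hh),n)
W=np.array([wp(*q,.022) for q in [(240,175),(374,178),(356,537),(222,533)]])
C=W.mean(0); L=Rp.inv().apply(W-h)*1000; print(L.round(1),L.mean(0).round(1))
for a,b in [(0,3),(1,2)]:
    e=L[b]-L[a];print(np.linalg.norm(e),np.degrees(np.arctan2(e[1],e[0])))
o=sensors.get_obs(); T=R.from_quat(o['ee_rot'])
J=Rp.inv().apply(T.apply([0,1,0]));print("jaw az in panel",np.degrees(np.arctan2(J[1],J[0])))
tz=T.apply([0,0,1]); print("toolz vs -n: panel",Rp.inv().apply(tz).round(3))
g=C-n*.022+n*.026
print("TCP goal",g,"delta",(g-o['position']).round(4)," wing in tool frame",T.inv().apply(C-o['position']).round(4))
```

```text
[[ -17.2 -119.6   27. ]
 [ -13.8 -108.4   27. ]
 [  18.6 -118.3   27. ]
 [  14.9 -130.1   27. ]] [   0.6 -119.1   27. ]
33.77360247291242 -18.00000801755249
33.866254603524 -17.118523753864
jaw az in panel 74.20117550016774
toolz vs -n: panel [-0.02  -0.001 -1.   ]
TCP goal [ 0.52879413 -0.03467224  0.1313472 ] delta [ 0.0015  0.008  -0.063 ]  wing in tool frame [0.0032 0.0133 0.066 ]
```

```bash
python3 -m jog '[[[0.0015,0.008,0],[-0.005,-0.019,-0.03],40],[[0,0,-0.02],[0,0,0],40],[[0,0,-0.02],[0,0,0],40],[[0,0,0],[0,0,0],40]]'; python3 -c "
from h import *
o=sensors.get_obs();print((np.array([.5288,-.0347,.1313])-o['position'])*1000)"; python3 st.py
```

```text
clock: 5.92
position: [0.5292, -0.0386, 0.156]
ee_rot: [0.292, 0.956, -0.04, 0.001]
ft_force: [-0.9, 0.7, -0.0]
grip_width: 0.396
[ -0.40736433   3.87572501 -24.67934037]
clock 5.92 j [-0.48  0.22  0.47  1.84 -0.03  1.13  0.98] F [-0.9  0.7 -0. ] grip 0.396
TCP in case (origin at table) [  2.1 -39.6 156. ] mm; jaw az deg in case 71.79 toolz in case [ 0.001 -0.08  -0.997]
```

```bash
python3 -m jog '[[[0,0.004,-0.015],[0,0,0],40],[[0,0,-0.01],[0,0,0],40],[[0,0,0],[0,0,0],40]]'; python3 -c "
from h import *
o=sensors.get_obs();print((np.array([.5288,-.0347,.1313])-o['position'])*1000)
p,d=cams.camera('scene'); zoom(p,190,110,390,260,3.9,'pics/s6.png')"; python3 st.py
```

```text
clock: 6.3
position: [0.5299, -0.0352, 0.1311]
ee_rot: [0.293, 0.955, -0.039, 0.002]
ft_force: [0.1, -0.4, 0.9]
grip_width: 0.403
[-1.09285874  0.50265232  0.16038278]
clock 6.35 j [-0.47  0.25  0.47  1.86 -0.04  1.07  0.98] F [ 0.  -0.2 -0.6] grip 0.398
TCP in case (origin at table) [  2.  -36.  131.5] mm; jaw az deg in case 71.68 toolz in case [ 0.003 -0.077 -0.997]
```

View pics/s6.png

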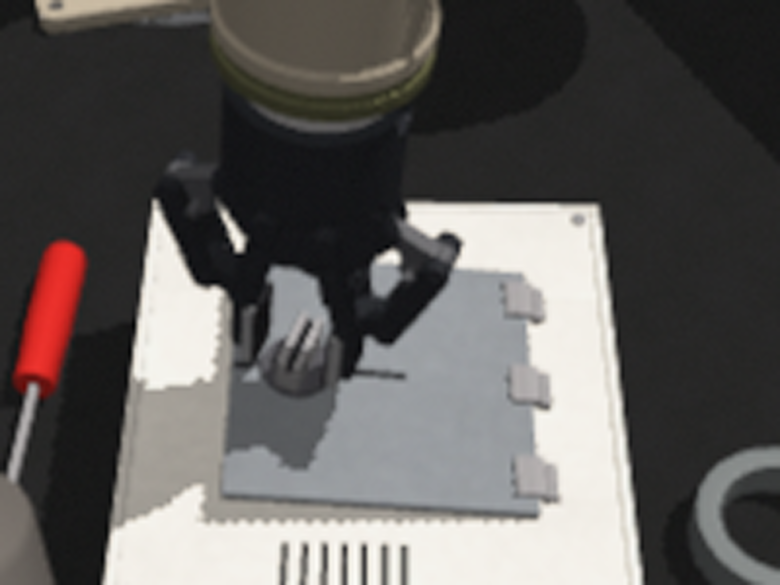

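The wing at about (300,345) stands between the two fingers. Closing.

```bash
python3 -m jog '[[[-0.001,0.0005,0],[0,0,0],20],[[0,0,0],[0,0,0],5],[[0,0,0],[0,0,0],5],[[0,0,0],[0,0,0],5]]' 40;python3 st.py
```

```text
clock: 6.85
position: [0.5297, -0.0339, 0.1321]
ee_rot: [0.292, 0.956, -0.038, 0.003]
ft_force: [1.5, 1.1, -3.0]
grip_width: 0.123
clock 6.85 j [-0.48  0.25  0.47  1.86 -0.04  1.07  0.98] F [ 1.5  1.1 -3. ] grip 0.123
TCP in case (origin at table) [  1.3 -34.9 132.1] mm; jaw az deg in case 71.73 toolz in case [ 0.005 -0.076 -0.997]
```

```bash
python3 -m jog '[[[0,0,0],[-0.004,-0.0145,-0.169],5],[[0,0,0],[-0.004,-0.0145,-0.169],5],[[0,0,0],[-0.004,-0.0145,-0.169],5]]';python3 st.py
```

```text
clock: 7.22
position: [0.5291, -0.0342, 0.1321]
ee_rot: [0.529, 0.847, -0.037, 0.016]
ft_force: [0.7, 1.3, -1.2]
grip_width: 0.125
clock 7.22 j [-0.54  0.25  0.54  1.87 -0.05  1.07  0.46] F [ 0.7  1.3 -1.2] grip 0.125
TCP in case (origin at table) [  0.8 -35.4 132.1] mm; jaw az deg in case 41.72 toolz in case [ 0.009 -0.08  -0.997]
```

```bash
python3 -m jog '[[[0,0,0],[-0.004,-0.0145,-0.169],5],[[0,0,0],[-0.004,-0.0145,-0.169],5],[[0,0,0],[-0.004,-0.0145,-0.169],5],[[0,0,0],[-0.004,-0.0145,-0.169],5],[[0,0,0],[-0.001,-0.002,-0.03],5]]';python3 st.py
```

```text
clock: 7.85
position: [0.5282, -0.0341, 0.1322]
ee_rot: [0.798, 0.602, -0.032, 0.031]
ft_force: [0.9, 0.4, -1.9]
grip_width: 0.125
clock 7.85 j [-0.64  0.26  0.65  1.88 -0.08  1.07 -0.25] F [ 0.9  0.4 -1.9] grip 0.125
TCP in case (origin at table) [-1.000e-01 -3.550e+01  1.322e+02] mm; jaw az deg in case -0.13 toolz in case [ 0.01  -0.088 -0.996]
```

```bash
python3 -m jog '[[[0,0,0],[0,0,0],30],[[0,0,0],[0,0,0],60],[[0.003,0.008,0.03],[0,0,0],100],[[0.003,0.009,0.04],[0,0,0],100],[[0,0,0],[0,0,0],100]]';python3 st.py;python3 - <<'E'
from h import *
m=cams.camera_model("wrist")
p,d=cams.camera("wrist"); cv2.imwrite("pics/w7.png",p[:,:,::-1]); np.save("w7d.npy",d)
np.save("w7m.npy",m,allow_pickle=True)
E
```

```text
clock: 8.48
position: [0.5341, -0.0178, 0.2044]
ee_rot: [0.795, 0.605, -0.032, 0.031]
ft_force: [-0.4, -0.2, -0.7]
grip_width: 0.995
clock 8.47 j [-0.68  0.19  0.65  1.78 -0.03  1.22 -0.3 ] F [-0.4 -0.2 -0.7] grip 0.995
TCP in case (origin at table) [  1.1 -18.2 204.4] mm; jaw az deg in case 0.4 toolz in case [ 0.01  -0.089 -0.996]
```

View pics/w7.png

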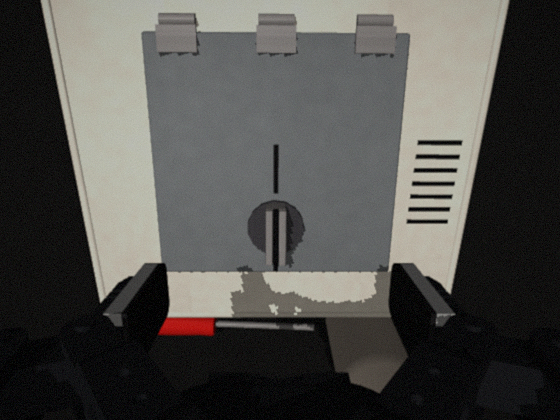

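Run:
```python
from h import *
p=cv2.imread("pics/w7.png")[:,:,::-1]; p=np.clip(p.astype(float)*1.8,0,255).astype(np.uint8)
zoom(p,235,135,320,280,5,"pics/w7z.png")
```

```text
(no output)
```

View pics/w7z.png

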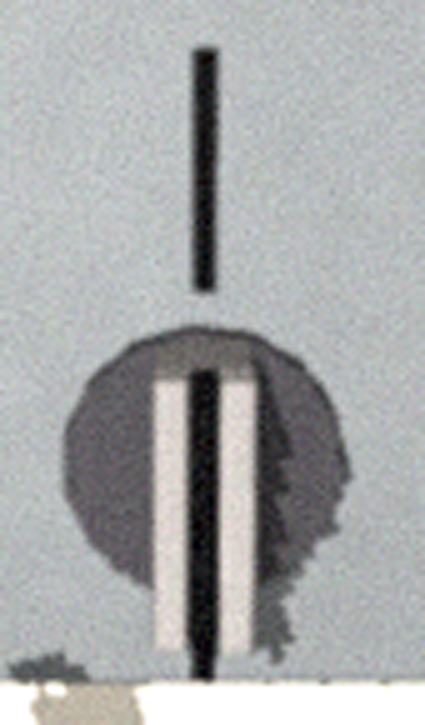

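The slot (crop column 203–204) lines up with the index lines (column 205) to within about half a degree. Next I straighten the tool and press the panel down with the open fingertips on both sides of the fastener.

```bash
python3 -m jog '[[[-0.009,-0.029,0],[0.088,-0.015,0],100],[[0,0,-0.04],[0,0,0],100],[[0,0,-0.03],[0,0,0],100],[[0,0,-0.01],[0,0,0],100],[[0,0,0],[0,0,0],100]]';python3 st.py
```

```text
clock: 9.15
position: [0.5218, -0.0495, 0.118]
ee_rot: [0.795, 0.607, -0.002, -0.002]
ft_force: [0.8, -0.7, 0.0]
grip_width: 0.996
clock 9.15 j [-0.57  0.27  0.66  1.91 -0.19  1.03 -0.1 ] F [ 0.8 -0.7  0. ] grip 0.996
TCP in case (origin at table) [ -2.1 -52.1 118. ] mm; jaw az deg in case 0.52 toolz in case [-0.005 -0.    -1.   ]
```

```bash
python3 -m jog '[[[0.003,0.003,-0.006],[0,0,0],100],[[0,0,-0.003],[0,0,0],100],[[0,0,-0.003],[0,0,0],100],[[0,0,0],[0,0,0],100]]';python3 st.py
```

```text
clock: 9.65
position: [0.5263, -0.0461, 0.1076]
ee_rot: [0.794, 0.607, -0.0, -0.001]
ft_force: [-2.2, 0.0, 1.9]
grip_width: 1.0
clock 9.65 j [-0.56  0.29  0.65  1.91 -0.21  1.01 -0.09] F [-2.2  0.   1.9] grip 1.0
TCP in case (origin at table) [  1.3 -47.6 107.6] mm; jaw az deg in case 0.57 toolz in case [-0.002  0.001 -1.   ]
```

```bash
for i in 1; do python3 -m jog '[[[0,0,-0.003],[0,0,0],100],[[0,0,-0.003],[0,0,0],100],[[0,0,0],[0,0,0],100]]';python3 st.py; done;  python3 -m jog '[[[0,0,-0.002],[0,0,0],100],[[0,0,-0.002],[0,0,0],100]]';python3 st.py
```

```text
clock: 10.02
position: [0.5265, -0.0464, 0.1017]
ee_rot: [0.795, 0.607, 0.0, -0.001]
ft_force: [-2.1, 0.1, 2.7]
grip_width: 0.999
clock 10.03 j [-0.56  0.3   0.65  1.91 -0.21  1.   -0.08] F [-2.1  0.1  2.7] grip 0.999
TCP in case (origin at table) [  1.6 -47.8 101.7] mm; jaw az deg in case 0.55 toolz in case [-0.001  0.001 -1.   ]
clock: 10.28
position: [0.5268, -0.0465, 0.1006]
ee_rot: [0.795, 0.607, 0.001, -0.002]
ft_force: [-21.0, 1.5, 42.4]
grip_width: 1.0
clock 10.28 j [-0.56  0.3   0.65  1.91 -0.22  1.   -0.08] F [-21.    1.5  42.4] grip 1.0
TCP in case (origin at table) [  1.9 -47.8 100.6] mm; jaw az deg in case 0.54 toolz in case [-0.002  0.003 -1.   ]
```

Force jumped at z = 0.1006, which is the predicted flush height. I'll ease off to a moderate push.

```bash
python3 -m jog '[[[0,0,0],[0,0,0],100]]';python3 st.py; python3 -c "
from h import *
p,d=cams.camera('scene'); zoom(p,190,110,390,260,3.9,'pics/s8.png')
p,d=cams.camera('wrist'); cv2.imwrite('pics/w8.png',p[:,:,::-1]);np.save('w8d.npy',d);np.save('w8m.npy',cams.camera_model('wrist'),allow_pickle=True)"; python3 st.py
```

```text
clock: 10.4
position: [0.5269, -0.0464, 0.1013]
ee_rot: [0.795, 0.607, 0.001, -0.002]
ft_force: [-1.2, -0.3, 3.6]
grip_width: 1.0
clock 10.4 j [-0.56  0.3   0.65  1.91 -0.22  1.   -0.08] F [-1.2 -0.3  3.6] grip 1.0
TCP in case (origin at table) [  2.  -47.7 101.3] mm; jaw az deg in case 0.53 toolz in case [-0.002  0.004 -1.   ]
clock 10.5 j [-0.56  0.3   0.65  1.91 -0.22  1.   -0.08] F [-3.8 -0.4  5.5] grip 0.998
TCP in case (origin at table) [  2.  -47.7 101. ] mm; jaw az deg in case 0.54 toolz in case [-0.002  0.004 -1.   ]
```

View pics/s8.png

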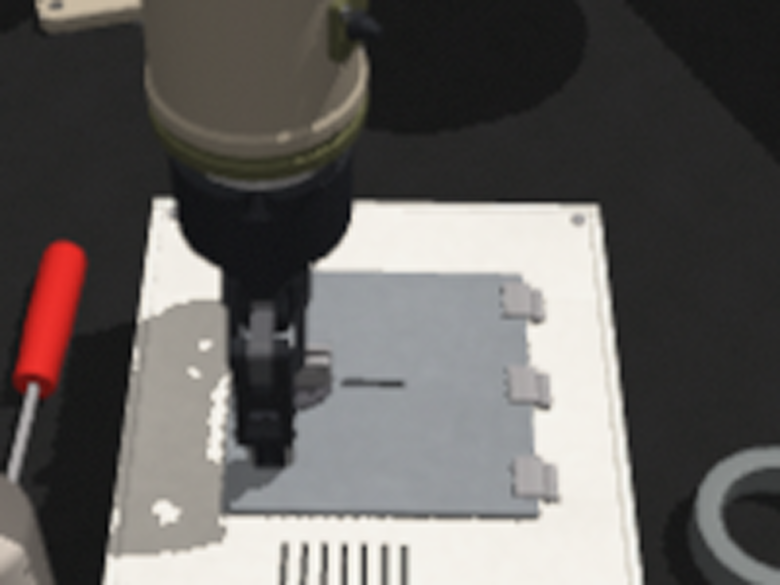

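View pics/w8.png

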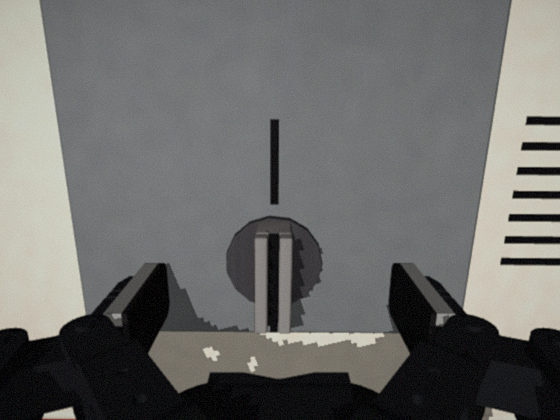

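The slot is still in line with the index line (both at column ~274), and the panel looks flush. I'll apply a steadier hold and measure the panel angle.

```bash
python3 -m jog '[[[0,0,-0.0015],[0,0,0],100]]'
cat > pa.py <<'E'
from h import *
m=cams.camera_model('wrist');p,d=cams.camera('wrist')
yaw,*c=np.load("case.npy");Rz=R.from_euler('z',yaw);c=np.array(c)
def q(poly):
    P,n=plane(d,m,poly); n=Rz.inv().apply(n);n*=np.sign(n[2]);P=Rz.inv().apply(P-c);return P.round(4),n.round(4)
P,n=q([(80,30),(220,30),(220,240),(110,240)]);print("panelL",P,n,"theta",n[1])
P,n=q([(330,30),(470,30),(440,240),(340,240)]);print("panelR",P,n,"theta",n[1])
P,n=q([(10,60),(30,60),(70,250),(40,250)]);print("case",P,n)
P,n=q([(515,20),(550,20),(535,90),(508,90)]);print("case",P,n)
E
python3 st.py; python3 pa.py; python3 st.py
```

```text
clock: 10.62
position: [0.5271, -0.0464, 0.1007]
ee_rot: [0.795, 0.607, 0.001, -0.002]
ft_force: [-15.0, 0.8, 28.6]
grip_width: 1.0
clock 10.62 j [-0.55  0.3   0.65  1.91 -0.22  1.   -0.08] F [-15.    0.8  28.6] grip 1.0
TCP in case (origin at table) [  2.2 -47.7 100.7] mm; jaw az deg in case 0.53 toolz in case [-0.002  0.005 -1.   ]
panelL [-0.0402  0.0083  0.0953] [-4.0e-04 -1.1e-03  1.0e+00] theta -0.0011
panelR [0.0414 0.0096 0.0953] [ 5.e-04 -9.e-04  1.e+00] theta -0.0009
case [-0.0858 -0.0032  0.0904] [-0.0241 -0.0014  0.9997]
case [0.0851 0.0358 0.0904] [0.0277 0.0044 0.9996]
clock 10.68 j [-0.55  0.3   0.65  1.91 -0.22  1.   -0.08] F [-11.3   0.5  21.2] grip 1.001
TCP in case (origin at table) [  2.2 -47.7 100.8] mm; jaw az deg in case 0.53 toolz in case [-0.002  0.005 -1.   ]
```

```bash
python3 - <<'E'
from h import *
for i in range(12):
    cams.camera('top'); o=sensors.get_obs(); print(round(o['clock'],2),o['ft_force'].round(1),o['position'][2].round(4))
p,d=cams.camera('top'); zoom(p,140,90,440,340,2.6,'pics/t9.png')
E
python3 pa.py
```

```text
10.72 [-11.7  -0.5  21.4] 0.1008
10.78 [-11.5  -0.5  20.6] 0.1008
10.82 [-11.5   0.7  21.8] 0.1008
10.88 [-11.8   0.4  21.3] 0.1008
10.93 [-10.8   0.9  20.6] 0.1008
10.97 [-11.2   0.3  21.1] 0.1008
11.03 [-10.1  -0.1  20.7] 0.1008
11.07 [-10.8  -0.   21.4] 0.1008
11.12 [-11.    0.1  21.2] 0.1008
11.18 [-10.1  -0.1  21.7] 0.1008
11.22 [-11.6  -0.2  21.8] 0.1008
11.28 [-10.5   0.4  22. ] 0.1008
panelL [-0.0402  0.0084  0.0953] [-6.e-04 -6.e-04  1.e+00] theta -0.0006
panelR [0.0415 0.0095 0.0953] [ 1.2e-03 -7.0e-04  1.0e+00] theta -0.0007
case [-0.0859 -0.0032  0.0904] [-0.0337 -0.001   0.9994]
case [0.0851 0.0358 0.0904] [0.029  0.0042 0.9996]
```

View pics/t9.png

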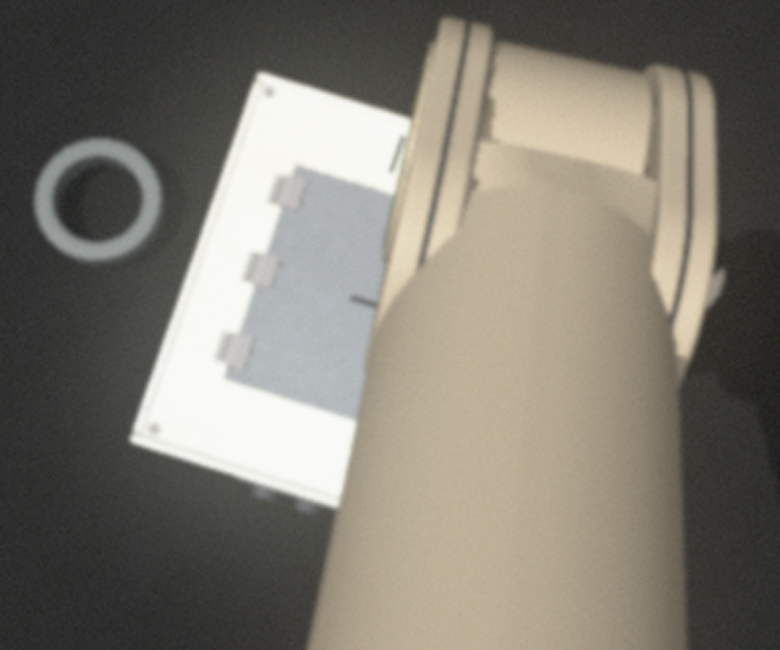

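The tape is where it was and the hold is steady at about 21 N. Handing in.

```bash
python3 -c "
from workcell import manip
print(manip.hand_in())"
```

```text
the job is handed in; nothing more can be done
None
```

The job is handed in: the panel is folded over with its outer face up, the fastener is aligned, and the arm is holding the panel down flush. I folded it with the open fingers pushing on its outer face. I then gripped the wing and turned it about 72° clockwise. Last, I pressed down with a fingertip on each side of the fastener, and the arm stays there. It took about 11.5 s of the 66 s allowed.

**Last checks:**
- **Slot:** in line with the index lines to within about 0.5°, measured in the picture before pressing. It still looked aligned in the wrist picture taken while pressing.
- **Panel:** measured angle about -0.001 rad, with its face 95.3 mm up, which is flush.
- **Hold:** steady at about 21 N downward over the last 0.6 s, with an unexplained sideways force of about 11 N on the wrist.
- **Bystanders:** the tape and screwdriver had not moved in the last views. The bottle was in place when last seen whole, during the fold; after that it showed only at the picture's edge or was hidden by the arm.

**One overshoot:** the push briefly reached about 42 N on the fingertips when the panel first went flush, and I eased it off at once. This was well under the 120 N wrist limit. The 40 N limit is for the arm and gripper body, and I saw only the fingertips touching.

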